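# Put the cheese away and prove the case door has caught

## Robot

A 6-joint arm with a two-finger parallel gripper is mounted at the origin on the work surface. World frame = base frame: x ahead of the robot, y to its left, z up, the work surface at z = 0. Lengths are in m, angles in rad, forces in N, time in s.
With the tool pointing down it reaches from about 0.35 to 0.775 m from the base axis. Payload 7.3 kg.
Tool frame: the origin (TCP) lies at the very end of the fingers, on their centre line; the grasp point (between the pads) lies 19 mm behind it (robot.hold_point_z is the distance from the TCP to the grasp point, in m); z points along the fingers, y is the direction in which the jaws open and shut (so a half turn about z gives the same grasp; the last joint's range is limited). The gripper opens to 92 mm and grips with 3 to 60 N. Pads are 19 mm wide; open, the fingers measure 130 mm over their backs; the gripper's body (75 mm by 190 mm) begins 47 mm behind the grasp point.
Start: joints at [-1.322, 0.342, 1.524, -0, 1.275, -0.146], TCP at [0.202, -0.485, 0.227] pointing down, gripper open.
Joint ranges: [-2.53, 2.53], [-0.77, 2.02], [0.04, 2.7], [-1, 4.14], [0.28, 2.66], [-3.11, 3.11]. Speed limits (rad/s): [2.57, 2.57, 3.14, 3.14, 3.14, 3.14].

## Interface

Orientations are given as [roll, pitch, yaw] about the fixed x, y, z axes, in that order (R = Rz(yaw) Ry(pitch) Rx(roll)).
In Python, from cell import monitor, viewer, robot gives the robot as it stands.
- The arm moves only by the tool move_arm, never from a script. Its argument "deltas" is a list of rows, each an object of numbers: "x", "y", "z": the shift along the tool's x, y, z in m; "wx", "wy", "wz": the turn, a rotation vector about the tool's x, y, z in degrees; "hand": the opening, from 0 (shut) to 1 (fully open). In form: [{"x": .., "y": .., "z": .., "wx": .., "wy": .., "wz": .., "hand": ..}, ...]. A call has 1 to 8 rows; each row is the pose to reach, as a shift and turn from the pose commanded when the call began, along the tool's axes at that moment; what a row does not reach only later rows make up. A row lasts 1/8 s, in which the tool goes at most 62.5 mm and 10.7 degrees, less where a joint would pass 70% of its speed; a pose out of reach is approached as far as the arm can. A call with a gripper value outside its range is refused whole. The fingers move at their own pace and stop on an object; "grip_force" is the grip in N (left out, the last holds). Time passes only in rows, so rows that repeat a pose let the fingers close. It gives the time, the measured TCP pose, the force and the opening at its end, in the units of the state.
- monitor.observe(): the state, without advancing time (a new reading comes with each control period).
- viewer.read_camera(name): name is "side" or "top" or "wrist"; returns the picture (400x640x3 uint8, red, green, blue); there is no depth.
- viewer.camera_params(name): a dict with "camera_matrix" (3x3 intrinsics, pixels), "k1" (the pictures are not rectified: a ray, as slopes to the right and down, at radius r is drawn at 1 + k1 r^2 times it, then the intrinsics apply), "R" (3x3) and "t" (3): a world point X has camera coordinates R X + t. Camera axes: x right, y down, z forward; pixel columns grow to the right and rows downward; lengths in m; the calibration is good to about 2 mm. A picture is of the moment at which its call begins: read the wrist's pose just before it. camera_params takes no time and is no camera call; for the wrist camera it gives the pose at the moment of the call.
- robot.hand_in(): hands the job in, once; it reports no verdict.
The state is a dict: "time": time; "qpos": joint angles; "qvel": joint speeds; "joint_efforts": joint torques, N m; "tool_pos": TCP position; "tool_rot": TCP orientation; "contact_force": force on the tool from outside, world axes, zero at the start; "torque": the same for the moment, N m; "opening": finger opening in m.
Only numpy, scipy, OpenCV 4.12 (cv2) and the standard library are available. Lean on these libraries where they do the work, as an engineer would, in place of code of your own. Each camera call takes 0.05 s, during which the arm holds its last target. There are 200 camera calls.

## Task

The block of Gouda was left sticking out of the right-hand doorway of the cheese case. Slide it in until it stands clear behind the doorway, swing the open right door shut and press it home on its catch, then tug the door's handle to check that the catch holds; if the door gives, press it shut harder and tug again until it holds. Leave the door shut on its catch and the block standing inside, and do not disturb the other cheeses or the jars.

Things in the scene. Friction and masses are not known exactly. Their poses are not given: they have to be found in the camera images.
- case: Fixed cheese display case: oak base, clear acrylic walls and roof, aluminium edges; 320 mm deep (x), 440 wide (y), 290 high. Origin on the counter under the middle of its staff-side front: the frame's front face is plane x=0, the case reaches x=+320 mm, y -220 to +220. Its floor, 30 mm up, begins at x=0. The left door (y>0) is fixed shut, with a handle like the right one's.
- doorway (a point): Middle of the right doorway's sill: on the case floor's front edge, 30 mm above the counter, case x=0, y=-104 mm. Axes as the case's. The doorway is clear 102 mm to either side and 248 mm up from here; a 12 mm post stands between the two doorways.
- door (a joint): Angle of the right door, rad: 0 shut against its stop, growing as it opens to the staff side (1.57 straight out from the case, limit 2.0); it stays where it is left. Sprung catch at the top: coming shut, the door meets it at 0.085 and is over it at 0.045. Below 0.035 it is caught and has play (rests anywhere from 0 to 0.025). Not pushed over, it springs back to about 0.07 or more.
- door_hinge (a point): Point on the right door's upright hinge line, 268 mm above the counter: case x=0, y=-216 mm. Axes turn with the door: x is the door's normal, into the case when shut; y from hinge to free edge; z up. The door is an acrylic pane in a 14 mm aluminium frame, 212 mm from hinge to free edge, x=0 (inner face) to -12 mm (outer face), from 32 to 288 mm above the counter.
- door_edge (a point): Point on the right door's outer face near its free edge, 195 mm from the hinge, 250 mm above the counter; axes as the hinge point's. A bare strip of the frame and pane to press on (175 to 212 mm from the hinge). Pressing the door over its catch here takes 7 to 13 N, differing from start to start (10 to 19 N if pressed in line with the handle); no harm in up to 30 N.
- door_handle (a point): Middle of the right door's handle: a level steel bar 10 mm thick, 80 mm long along the door (y), 130 mm from the hinge, 268 mm above the counter, 20 mm below the door's top, its axis 47 mm off the outer face (42 mm free gap, open from above; thin stand-offs 34 mm either side of the middle). Caught, the door holds 9 N or more pulled here, giving under 6 mm: tug steadily, 5 to 8 N for half a second.
- cheese_center (a point): Centre of the block of Gouda: 150 mm long (x), 85 wide (y), 70 high (z), 0.8 to 1 kg, loose. It lies on the case floor with its length roughly along the case's x, one end sticking out of the right doorway over the base's edge.
- wheel: Bystander: red waxed cheese wheel, 128 mm across, 57 mm high, inside the left half of the case. Origin under its middle.
- piece: Bystander: cut piece of cheese, 110 x 45 x 60 mm, inside the left half of the case. Origin under its middle.
- mustard: Bystander: glass jar 72 mm across, 95 mm high, on the counter in front of the case's left door. Origin under its middle.
- jam: Bystander: glass jar 66 mm across, 85 mm high, on the counter in front and to the left of the case. Origin under its middle.
There are look-alikes about, which are no part of the job. What is shaped like the part that bears cheese_center but black or grey is not meant.

How it is judged:
By the outcome, as a careful person would: the job done as asked, in the order asked, and still so for the second after the job is handed in, with the robot touching nothing.
It also fails if it takes over 72 s, if anything falls off the work surface, if the arm or the gripper's body presses on something with over 40 N, if the wrist force passes 120 N, or if a joint passes its speed limit or range.

## Working session

There is one attempt and no reset: what is moved stays moved. The work goes in short steps, Python scripts to look and compute and a tool call to move; the robot and the scene stay as the last step left them, time stands still between calls to the robot, and variables do not carry over. Pictures are saved under pics/ and viewed, about 8 in all and at most 12, crops included, and the job is handed in when it is done.

Besides the shell and the picture viewer there is one more tool, called as a command line: name --argument value ..., lists and objects as JSON in quotes. move_arm: Moves the arm, as the interface text tells. Its arguments: {"type":"object","properties":{"deltas":{"type":"array","items":{"type":"object","properties":{"x":{"type":"number"},"y":{"type":"number"},"z":{"type":"number"},"wx":{"type":"number"},"wy":{"type":"number"},"wz":{"type":"number"},"hand":{"type":"number"}}}},"grip_force":{"type":"number"}},"required":["deltas"]}

```bash
mkdir -p pics; ls
python3 - <<'E'
from cell import monitor, viewer, robot
import cv2,numpy as np
s=monitor.observe();print({k:np.round(v,3) for k,v in s.items()})
for n in("side","top","wrist"):
    p=viewer.camera_params(n);print(n,{k:np.round(v,4).tolist() for k,v in p.items()})
    cv2.imwrite(f"pics/{n}0.png",viewer.read_camera(n)[:,:,::-1])
E
```

```text
pics
{'time': np.float64(0.0), 'qpos': array([-1.322,  0.343,  1.525, -0.   ,  1.275, -0.146]), 'qvel': array([ 0.001,  0.   , -0.   , -0.002,  0.   ,  0.   ]), 'joint_efforts': array([ -0.   , -43.124, -24.422,   0.072,   0.056,  -0.   ]), 'tool_pos': array([ 0.202, -0.484,  0.226]), 'tool_rot': array([-3.14 , -0.   ,  0.395]), 'contact_force': array([-0.469,  0.062, -0.925]), 'torque': array([ 0.01 , -0.007, -0.012]), 'opening': np.float64(0.092)}
side {'camera_matrix': [[402.7308, 0.0, 322.5105], [0.0, 402.7308, 207.6802], [0.0, 0.0, 1.0]], 'k1': -0.0106, 'R': [[0.9607, -0.2776, -0.0086], [-0.2653, -0.9081, -0.3241], [0.0821, 0.3137, -0.946]], 't': [-0.4876, 0.2313, 1.0003]}
top {'camera_matrix': [[450.2592, 0.0, 321.6627], [0.0, 450.2592, 196.6297], [0.0, 0.0, 1.0]], 'k1': -0.1021, 'R': [[-0.029, -0.9992, 0.0264], [-0.9843, 0.024, -0.1747], [0.174, -0.0311, -0.9843]], 't': [0.0177, 0.5488, 1.1963]}
wrist {'camera_matrix': [[305.793, 0.0, 323.6295], [0.0, 305.793, 200.0828], [0.0, 0.0, 1.0]], 'k1': -0.0454, 'R': [[0.3855, -0.9227, -0.0026], [-0.8864, -0.3711, 0.2766], [-0.2562, -0.1044, -0.961]], 't': [-0.5244, -0.0349, 0.3918]}
```

View pics/side0.png

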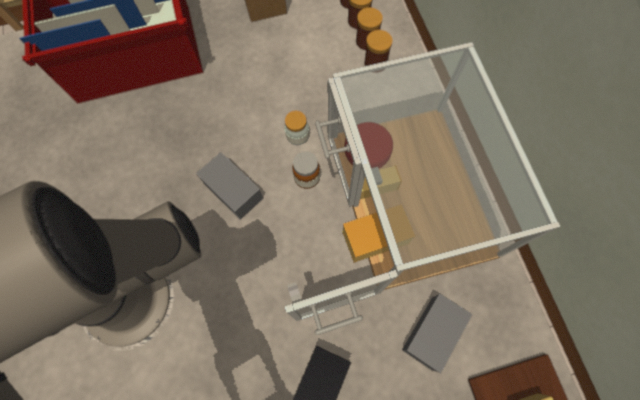

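View pics/top0.png

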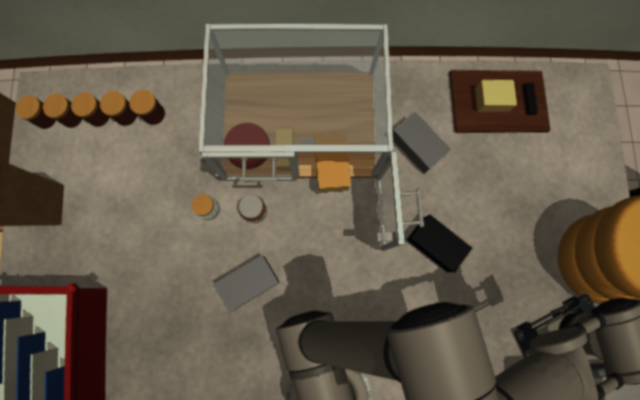

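The side view shows the block at about (363,238) half out of the doorway and the right door open from hinge (397,270) to (290,310). The top view shows the case roof corners (203,152), (391,150), (387,27), (208,27), the door edge near (403,241) and the block end at (334,175).

```bash
cat > h.py <<'E'
from cell import monitor, viewer, robot
import cv2,numpy as np
def ray(n,uv,P=None):
    p=P or viewer.camera_params(n);K=np.array(p["camera_matrix"]);R=np.array(p["R"]);t=np.array(p["t"])
    q=cv2.undistortPoints(np.array([[uv]],float),K,np.array([p["k1"],0,0,0.]))[0,0]
    return -R.T@t, R.T@np.array([q[0],q[1],1])
def plane(n,uv,z,P=None):
    c,d=ray(n,uv,P);return c+d*(z-c[2])/d[2]
def two(a,ua,b,ub):
    c1,d1=ray(a,ua);c2,d2=ray(b,ub)
    s=np.linalg.lstsq(np.c_[d1,-d2],c2-c1,rcond=None)[0]
    A=c1+s[0]*d1;B=c2+s[1]*d2;return (A+B)/2,np.linalg.norm(A-B)
def proj(n,X):
    p=viewer.camera_params(n);return cv2.projectPoints(np.array(X,float).reshape(-1,3),cv2.Rodrigues(np.array(p["R"]))[0],np.array(p["t"]),np.array(p["camera_matrix"]),np.array([p["k1"],0,0,0.]))[0][:,0]
E
python3 - <<'E'
from h import *
np.set_printoptions(precision=4,suppress=True)
for uv in [(203,152),(391,150),(387,27),(208,27),(393,153),(403,241),(398,241)]: print(uv,plane("top",uv,.289))
for uv in [(333,76),(471,45),(558,226),(397,272),(290,310)]: print("s",uv,plane("side",uv,.289))
for n,zs in(("top",.1),("side",.1)):
    im=cv2.imread(f"pics/{n}0.png");h=cv2.cvtColor(im,cv2.COLOR_BGR2HSV)
    m=cv2.inRange(h,(10,170,150),(22,255,255))
    k,l,st,c=cv2.connectedComponentsWithStats(m)
    print(n,[(st[i].tolist(),c[i].round(1)) for i in range(1,k) if st[i][4]>150])
a=cv2.resize(cv2.imread("pics/top0.png")[130:250,190:440],None,fx=3.2,fy=3.2,interpolation=2)
b=cv2.resize(cv2.imread("pics/side0.png")[190:340,270:430],None,fx=2.5,fy=2.5,interpolation=2)
c=np.zeros((384+0,800,3),np.uint8);c[:384,:800]=a
o=np.zeros((600,800,3),np.uint8);o[:384]=c
b=cv2.resize(cv2.imread("pics/side0.png")[205:277,270:430],None,fx=3,fy=3,interpolation=2);o[384:600,:480]=b
cv2.imwrite("pics/c1.png",o)
E
```

```text
(203, 152) [0.6155 0.2762 0.289 ]
(391, 150) [ 0.6106 -0.1505  0.289 ]
(387, 27) [ 0.9219 -0.1606  0.289 ]
(208, 27) [0.9297 0.2735 0.289 ]
(393, 153) [ 0.6034 -0.1547  0.289 ]
(403, 241) [ 0.403  -0.1656  0.289 ]
(398, 241) [ 0.4033 -0.1544  0.289 ]
s (333, 76) [0.6157 0.284  0.289 ]
s (471, 45) [0.9327 0.2763 0.289 ]
s (558, 226) [ 0.9254 -0.1567  0.289 ]
s (397, 272) [ 0.6061 -0.1537  0.289 ]
s (290, 310) [ 0.403  -0.1646  0.289 ]
top [([132, 91, 21, 21, 334], array([141.7, 100.8])), ([103, 93, 14, 19, 182], array([108.9, 101.1])), ([317, 161, 32, 27, 758], array([332.6, 173.6])), ([193, 196, 19, 18, 264], array([201.9, 204.4])), ([616, 202, 24, 86, 1504], array([629.6, 243.1]))]
side [([358, 8, 23, 19, 347], array([369.1,  17.2])), ([367, 30, 24, 20, 371], array([378.7,  40. ])), ([286, 112, 19, 17, 264], array([295.1, 120.3])), ([344, 215, 38, 42, 1038], array([363. , 235.4]))]
```

View pics/c1.png

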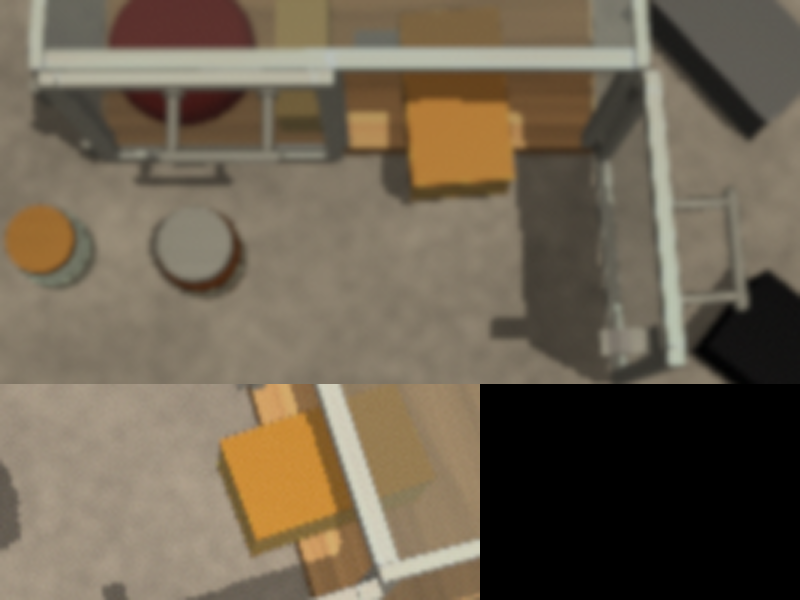

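The crop shows the block's near top edge from (413,187) to (510,180), its far end at about (403,10) to (500,10) seen through the roof, and the door's top rail with the handle on its right side.

```bash
cat >> h.py <<'E'
from scipy.spatial.transform import Rotation as Ro
C0=np.array([.611,.062,0]);YAW=-.016
def w(p): # case->world
    return C0+Ro.from_euler("z",YAW).apply(p)
def case(p): return Ro.from_euler("z",-YAW).apply(np.asarray(p)-C0)
def go(target,rpy):
    s=monitor.observe();R=Ro.from_euler("xyz",s["tool_rot"]);T=Ro.from_euler("xyz",rpy)
    print("d",(R.inv().apply(np.array(target)-s["tool_pos"])*1000).round(1),"mm rot",np.degrees((R.inv()*T).as_rotvec()).round(2))
E
python3 - <<'E'
from h import *
np.set_printoptions(precision=4,suppress=True)
f=lambda p:(190+p[0]/3.2,130+p[1]/3.2)
g=lambda p:(270+p[0]/3,205+(p[1]-384)/3)
for p in [(413,187),(510,180),(408,95),(500,10),(403,10)]:print("top",case(plane("top",f(p),.1)))
for p in [(220,440),(257,542),(395,388),(433,475)]:print("side",case(plane("side",g(p),.1)))
print("sill end",case(plane("top",f((590,150)),.03)))
for p in [(738,190),(743,303)]:print("handle",plane("top",f(p),.268))
for uv in [(251,206),(203,205)]:print("jar",plane("top",uv,.09))
print("two corners",two("top",(391,150),"side",(397,272)),two("top",(203,152),"side",(333,76)))
go([.2,-.485,.4],[np.pi,0,YAW])
go([.42,-.03,.4],[np.pi,0,YAW])
E
```

```text
top [-0.048  -0.0518  0.1   ]
top [-0.0427 -0.1326  0.1   ]
top [ 0.0307 -0.0485  0.1   ]
top [ 0.105  -0.1277  0.1   ]
top [ 0.1053 -0.0451  0.1   ]
side [-0.0467 -0.0502  0.1   ]
side [-0.042  -0.1363  0.1   ]
side [ 0.1008 -0.0455  0.1   ]
side [ 0.1061 -0.1218  0.1   ]
sill end [-0.002  -0.2109  0.03  ]
handle [ 0.5216 -0.218   0.268 ]
handle [ 0.44   -0.2162  0.268 ]
jar [0.521  0.1928 0.09  ]
jar [0.5267 0.3208 0.09  ]
two corners (array([ 0.6101, -0.1523,  0.2817]), np.float64(0.0049038329767168865)) (array([0.6116, 0.2725, 0.3048]), np.float64(0.0010552249088810338))
d [  -2.    -0.3 -173.8] mm rot [-0.07  0.   23.54]
d [ 376.1 -335.7 -173.4] mm rot [-0.07  0.   23.54]
```

The block's near end is at about case (-45,-92) mm, far end at x 104 mm, and the door is open at about 1.59 rad. I'll go up and across, in front of the doorway.

move_arm --deltas '[{"z": -0.06,"hand": 0.5},{"z": -0.12},{"z": -0.174},{"x": 0.04,"y": -0.035,"z": -0.174,"wz": 8},{"x": 0.08,"y": -0.07,"z": -0.174,"wz": 16},{"x": 0.12,"y": -0.105,"z": -0.174,"wz": 23.5},{"x": 0.16,"y": -0.143,"z": -0.174,"wz": 23.5},{"x": 0.2,"y": -0.179,"z": -0.174,"wz": 23.5}]'

```text
schema error: expected keys x, y, z, wx, wy, wz, hand
```

Run:
```python
from h import *
a=np.radians(60)
x=np.array([np.cos(a),0,np.sin(a)]);z=np.array([np.sin(a),0,-np.cos(a)]);y=np.cross(z,x)
T=Ro.from_euler("z",YAW)*Ro.from_matrix(np.c_[x,y,z]);print(T.as_euler("xyz"))
print(monitor.observe()["tool_pos"],monitor.observe()["tool_rot"])
go([.42,-.03,.38],T.as_euler("xyz"))
```

```text
[ 3.14159265 -1.04719755 -0.016     ]
[ 0.20187602 -0.48431783  0.22620378] [-3.14044173e+00 -1.53823247e-04  3.94812209e-01]
d [ 376.1 -335.6 -153.4] mm rot [-12.38  59.13  21.3 ]
```

move_arm --deltas '[{"x": 0,"y": 0,"z": -0.06,"wx": 0,"wy": 0,"wz": 0,"hand": 0.5},{"x": 0,"y": 0,"z": -0.12,"wx": 0,"wy": 0,"wz": 0,"hand": 0.5},{"x": 0,"y": 0,"z": -0.174,"wx": 0,"wy": 0,"wz": 0,"hand": 0.5},{"x": 0.04,"y": -0.035,"z": -0.174,"wx": 0,"wy": 0,"wz": 8,"hand": 0.5},{"x": 0.08,"y": -0.07,"z": -0.174,"wx": 0,"wy": 0,"wz": 16,"hand": 0.5},{"x": 0.12,"y": -0.105,"z": -0.174,"wx": 0,"wy": 0,"wz": 23.5,"hand": 0.5},{"x": 0.16,"y": -0.143,"z": -0.174,"wx": 0,"wy": 0,"wz": 23.5,"hand": 0.5},{"x": 0.2,"y": -0.179,"z": -0.174,"wx": 0,"wy": 0,"wz": 23.5,"hand": 0.5}]'

```text
time: 1.15
tool_pos: [0.318, -0.2407, 0.4006]
tool_rot: [-3.141, -0.0, -0.016]
contact_force: [1.7, 0.4, 0.5]
opening: 0.0461
```

```bash
cat >> h.py <<'E'
PUSH=[np.pi,-np.pi/3,YAW]; DOWN=[np.pi,0,YAW]
E
python3 - <<'E'
from h import *
go([.40,-.03,.38],DOWN)
go([.40,-.03,.38],PUSH)
E
```

```text
d [  78.6 -211.9   20.6] mm rot [-0.01 -0.01  0.01]
d [  78.6 -211.9   20.6] mm rot [-1.000e-02  5.999e+01  1.000e-02]
```

move_arm --deltas '[{"x": 0.02,"y": -0.053,"z": 0.005,"wx": 0,"wy": 0,"wz": 0,"hand": 0.5},{"x": 0.04,"y": -0.106,"z": 0.01,"wx": 0,"wy": 10,"wz": 0,"hand": 0.5},{"x": 0.06,"y": -0.159,"z": 0.015,"wx": 0,"wy": 20,"wz": 0,"hand": 0.5},{"x": 0.0786,"y": -0.212,"z": 0.02,"wx": 0,"wy": 30,"wz": 0,"hand": 0.5},{"x": 0.0786,"y": -0.212,"z": 0.02,"wx": 0,"wy": 40,"wz": 0,"hand": 0.5},{"x": 0.0786,"y": -0.212,"z": 0.02,"wx": 0,"wy": 50,"wz": 0,"hand": 0.5},{"x": 0.0786,"y": -0.212,"z": 0.02,"wx": 0,"wy": 60,"wz": 0,"hand": 0.5},{"x": 0.0786,"y": -0.212,"z": 0.02,"wx": 0,"wy": 60,"wz": 0,"hand": 0.5}]'

```text
time: 2.15
tool_pos: [0.3988, -0.0315, 0.3797]
tool_rot: [-3.141, -1.049, -0.017]
contact_force: [0.3, 0.6, 0.2]
opening: 0.0459
```

Run:
```python
from h import *
print(monitor.observe()["qpos"].round(2),w([-.1,-.092,.062]))
go([.46,-.03,.20],PUSH)
go(w([-.1,-.092,.062]),PUSH)
go(w([-.06,-.092,.062]),PUSH)
```

```text
[-0.87 -0.55  2.31  1.04  0.86  0.22] [ 0.50954086 -0.02838829  0.062     ]
d [-125.4   -2.5  142.5] mm rot [ 0.05 -0.13 -0.03]
d [-220.4   -4.9  254.2] mm rot [ 0.05 -0.13 -0.03]
d [-200.5   -5.   288.9] mm rot [ 0.05 -0.13 -0.03]
```

move_arm --deltas '[{"x": -0.031,"y": -0.001,"z": 0.036,"wx": 0,"wy": 0,"wz": 0,"hand": 0.5},{"x": -0.063,"y": -0.002,"z": 0.071,"wx": 0,"wy": 0,"wz": 0,"hand": 0.5},{"x": -0.094,"y": -0.002,"z": 0.107,"wx": 0,"wy": 0,"wz": 0,"hand": 0.5},{"x": -0.125,"y": -0.003,"z": 0.142,"wx": 0,"wy": 0,"wz": 0,"hand": 0.5},{"x": -0.125,"y": -0.003,"z": 0.142,"wx": 0,"wy": 0,"wz": 0,"hand": 0.5},{"x": -0.157,"y": -0.003,"z": 0.18,"wx": 0,"wy": 0,"wz": 0,"hand": 0.5},{"x": -0.19,"y": -0.004,"z": 0.218,"wx": 0,"wy": 0,"wz": 0,"hand": 0.5},{"x": -0.22,"y": -0.005,"z": 0.254,"wx": 0,"wy": 0,"wz": 0,"hand": 0.5}]'

```text
time: 3.15
tool_pos: [0.5047, -0.0279, 0.0853]
tool_rot: [-3.135, -1.05, -0.02]
contact_force: [1.7, -0.1, 0.2]
opening: 0.0457
```

Run:
```python
from h import *
print(monitor.observe()["qpos"].round(2))
a=viewer.read_camera("top");b=viewer.read_camera("side")
o=np.vstack([a[100:320,120:520],b[80:320,220:620]])
cv2.imwrite("pics/p1.png",cv2.resize(o[:,:,::-1],None,fx=1.3,fy=1.3))
go(w([-.05,-.092,.062]),PUSH);go(w([.032,-.092,.062]),PUSH)
```

```text
[-0.45  0.7   2.61  2.74  1.2  -1.64]
d [20.2  2.6 55.3] mm rot [-0.61  1.24 -0.68]
d [ 62.7   2.9 125.4] mm rot [-0.61  1.24 -0.68]
```

View pics/p1.png

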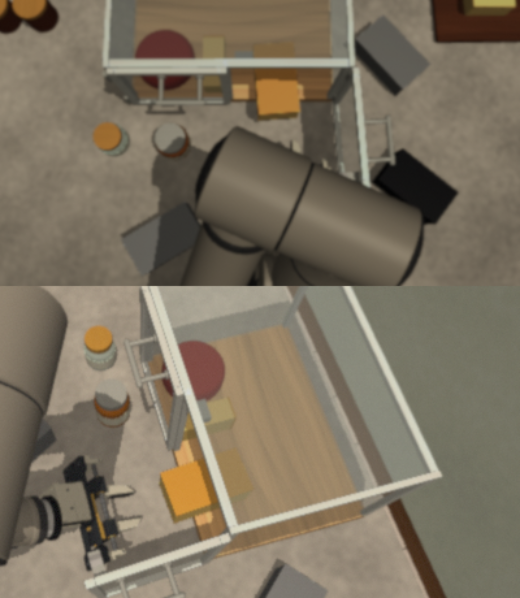

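The picture shows the gripper (95,505 in the lower half) lined up in front of the block, with door and jars clear.

move_arm --deltas '[{"x": 0,"y": 0,"z": 0,"wx": 0,"wy": 0,"wz": 0,"hand": 0.5},{"x": 0,"y": 0,"z": 0,"wx": 0,"wy": 0,"wz": 0,"hand": 0.5}]'

```text
time: 3.5
tool_pos: [0.5048, -0.0276, 0.0921]
tool_rot: [-3.137, -1.059, -0.017]
contact_force: [-0.5, -0.4, 0.4]
opening: 0.0458
```

Run:
```python
from h import *
print(monitor.observe()["qpos"].round(2))
go(w([-.06,-.092,.062]),PUSH);go(w([.032,-.092,.062]),PUSH)
```

```text
[-0.45  0.68  2.61  2.74  1.2  -1.64]
d [-4.3  0.9 53.8] mm rot [-0.21 -0.66 -0.01]
d [ 40.8   1.1 134. ] mm rot [-0.21 -0.66 -0.01]
```

move_arm --deltas '[{"x": -0.002,"y": 0.001,"z": 0.027,"wx": 0,"wy": 0,"wz": 0,"hand": 0.5},{"x": -0.004,"y": 0.001,"z": 0.054,"wx": 0,"wy": 0,"wz": 0,"hand": 0.5},{"x": -0.004,"y": 0.001,"z": 0.054,"wx": 0,"wy": 0,"wz": 0,"hand": 0.5}]'

```text
time: 3.88
tool_pos: [0.5511, -0.0293, 0.0622]
tool_rot: [-3.138, -1.061, -0.016]
contact_force: [-0.7, -0.6, -0.8]
opening: 0.0458
```

Run:
```python
from h import *
print(monitor.observe()["qpos"].round(2))
go(w([-.06,-.092,.062]),PUSH);go(w([.032,-.092,.062]),PUSH)
```

```text
[-0.38  0.76  2.48  2.79  1.15 -1.61]
d [-0.9 -0.2 -1.3] mm rot [-0.23 -0.77  0.01]
d [44.   0.1 79. ] mm rot [-0.23 -0.77  0.01]
```

move_arm --deltas '[{"x": 0.0055,"y": 0,"z": 0.01,"wx": 0,"wy": 0,"wz": 0,"hand": 0.5},{"x": 0.011,"y": 0,"z": 0.02,"wx": 0,"wy": 0,"wz": 0,"hand": 0.5},{"x": 0.0165,"y": 0,"z": 0.03,"wx": 0,"wy": 0,"wz": 0,"hand": 0.5},{"x": 0.022,"y": 0,"z": 0.04,"wx": 0,"wy": 0,"wz": 0,"hand": 0.5},{"x": 0.0275,"y": 0,"z": 0.05,"wx": 0,"wy": 0,"wz": 0,"hand": 0.5},{"x": 0.033,"y": 0,"z": 0.06,"wx": 0,"wy": 0,"wz": 0,"hand": 0.5},{"x": 0.0385,"y": 0,"z": 0.07,"wx": 0,"wy": 0,"wz": 0,"hand": 0.5},{"x": 0.044,"y": 0,"z": 0.079,"wx": 0,"wy": 0,"wz": 0,"hand": 0.5}]'

```text
time: 4.88
tool_pos: [0.6387, -0.0298, 0.058]
tool_rot: [-3.131, -1.052, -0.023]
contact_force: [-11.0, 0.5, 7.5]
opening: 0.0459
```

Run:
```python
from h import *
print(monitor.observe()["qpos"].round(2), case(monitor.observe()["tool_pos"]))
a=viewer.read_camera("top");b=viewer.read_camera("side")
o=np.vstack([a[100:320,120:520],b[80:320,220:620]])
cv2.imwrite("pics/p2.png",cv2.resize(o[:,:,::-1],None,fx=1.3,fy=1.3))
go(w([-.06,-.092,.062]),PUSH)
```

```text
[-0.29  0.74  2.24  2.83  0.9  -1.51] [ 0.02917138 -0.09134389  0.0579769 ]
d [-41.2   0.3 -80.3] mm rot [-0.29 -0.33 -0.16]
```

View pics/p2.png

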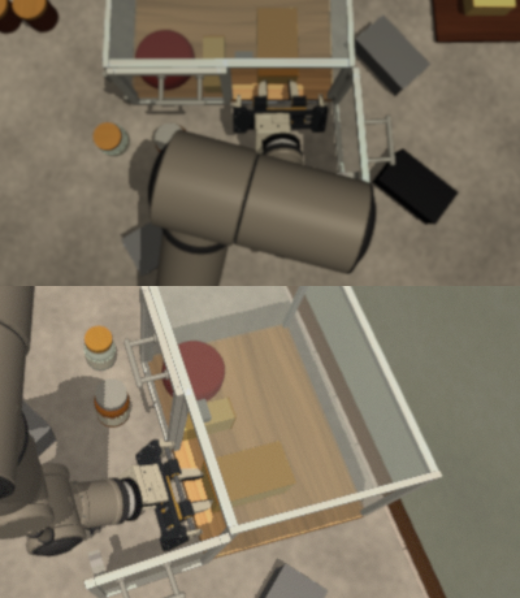

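The block is now wholly inside, behind the sill, and the other things are untouched. I'll back out the way I came.

move_arm --deltas '[{"x": -0.0205,"y": 0,"z": -0.04,"wx": 0,"wy": 0,"wz": 0,"hand": 0.5},{"x": -0.041,"y": 0,"z": -0.08,"wx": 0,"wy": 0,"wz": 0,"hand": 0.5},{"x": -0.008,"y": 0,"z": -0.128,"wx": 0,"wy": 0,"wz": 0,"hand": 0.3},{"x": 0.025,"y": 0,"z": -0.176,"wx": 0,"wy": 0,"wz": 0,"hand": 0},{"x": 0.059,"y": 0,"z": -0.225,"wx": 0,"wy": 0,"wz": 0,"hand": 0},{"x": 0.092,"y": 0,"z": -0.273,"wx": 0,"wy": 0,"wz": 0,"hand": 0},{"x": 0.125,"y": 0,"z": -0.321,"wx": 0,"wy": 0,"wz": 0,"hand": 0},{"x": 0.159,"y": 0,"z": -0.37,"wx": 0,"wy": 0,"wz": 0,"hand": 0}]'

```text
time: 5.98
tool_pos: [0.444, -0.0159, 0.3005]
tool_rot: [-3.086, -1.068, -0.029]
contact_force: [-0.2, 1.8, 1.6]
opening: 0.0002
```

Run:
```python
from h import *
print(monitor.observe()["qpos"].round(2))
go([.40,-.03,.42],DOWN)
```

```text
[-0.63 -0.27  2.46  1.58  0.57 -0.34]
d [ 83.7  10.  -96.5] mm rot [ -2.45 -61.18   1.01]
```

move_arm --deltas '[{"x": 0,"y": 0,"z": 0,"wx": 0,"wy": 0,"wz": 0,"hand": 0},{"x": 0.02,"y": 0,"z": -0.01,"wx": 0,"wy": -10,"wz": 0,"hand": 0},{"x": 0.035,"y": 0,"z": -0.02,"wx": 0,"wy": -20,"wz": 0,"hand": 0},{"x": 0.035,"y": 0,"z": -0.02,"wx": 0,"wy": -30,"wz": 0,"hand": 0},{"x": 0.035,"y": 0,"z": -0.02,"wx": 0,"wy": -40,"wz": 0,"hand": 0},{"x": 0.035,"y": 0,"z": -0.02,"wx": 0,"wy": -50,"wz": 0,"hand": 0},{"x": 0.035,"y": 0,"z": -0.02,"wx": 0,"wy": -60,"wz": 0,"hand": 0},{"x": 0.035,"y": 0,"z": -0.02,"wx": 0,"wy": -60,"wz": 0,"hand": 0}]'

```text
time: 6.98
tool_pos: [0.4449, -0.0153, 0.3385]
tool_rot: [-3.1, -0.137, 0.027]
contact_force: [0.6, 0.6, -0.2]
opening: 0.0003
```

Run:
```python
from h import *
print(monitor.observe()["qpos"].round(2))
go([.40,-.25,.42],DOWN)
go([.41,-.22,.25],DOWN)
```

```text
[-0.26  0.04  1.61  0.08  1.38  1.27]
d [-39.7 229.6 -97.3] mm rot [-2.54 -7.79  2.64]
d [-52.2 206.9  73.7] mm rot [-2.54 -7.79  2.64]
```

move_arm --deltas '[{"x": 0,"y": 0,"z": -0.05,"wx": -2.5,"wy": -7.8,"wz": 2.6,"hand": 0},{"x": -0.01,"y": 0.01,"z": -0.095,"wx": -2.5,"wy": -7.8,"wz": 2.6,"hand": 0},{"x": -0.02,"y": 0.065,"z": -0.097,"wx": -2.5,"wy": -7.8,"wz": 2.6,"hand": 0},{"x": -0.03,"y": 0.12,"z": -0.097,"wx": -2.5,"wy": -7.8,"wz": 2.6,"hand": 0},{"x": -0.04,"y": 0.175,"z": -0.097,"wx": -2.5,"wy": -7.8,"wz": 2.6,"hand": 0},{"x": -0.04,"y": 0.23,"z": -0.097,"wx": -2.5,"wy": -7.8,"wz": 2.6,"hand": 0},{"x": -0.04,"y": 0.23,"z": -0.097,"wx": -2.5,"wy": -7.8,"wz": 2.6,"hand": 0},{"x": -0.04,"y": 0.23,"z": -0.097,"wx": -2.5,"wy": -7.8,"wz": 2.6,"hand": 0}]'

```text
time: 7.98
tool_pos: [0.3986, -0.2506, 0.4194]
tool_rot: [-3.14, -0.005, -0.017]
contact_force: [0.3, -0.2, 0.3]
opening: 0.0002
```

```bash
cat >> h.py <<'E'
def door(th,gap=0,r=.195,z=.25):
    h=.0095*abs(np.cos(th))+.019*abs(np.sin(th))
    u=np.array([-np.sin(th),np.cos(th),0]);o=-np.array([np.cos(th),np.sin(th),0])
    return w(np.array([0,-.216,z])+r*u+(.012+h+gap)*o)
E
python3 - <<'E'
from h import *
print(monitor.observe()["qpos"].round(2))
print(door(1.59,.02))
go(door(1.59,.02),DOWN)
# camera check of door free edge in current top view
cv2.imwrite("pics/t3.png",viewer.read_camera("top")[:,:,::-1])
E
```

```text
[-0.73  0.16  1.25  0.01  1.73  0.86]
[ 0.41270911 -0.20577573  0.25      ]
d [ 12.4 -44.7 169.6] mm rot [-0.11 -0.31 -0.06]
```

move_arm --deltas '[{"x": 0.012,"y": -0.01,"z": 0.05,"wx": 0,"wy": 0,"wz": 0,"hand": 0},{"x": 0.012,"y": -0.02,"z": 0.1,"wx": 0,"wy": 0,"wz": 0,"hand": 0},{"x": 0.012,"y": -0.02,"z": 0.15,"wx": 0,"wy": 0,"wz": 0,"hand": 0},{"x": 0.012,"y": -0.03,"z": 0.17,"wx": 0,"wy": 0,"wz": 0,"hand": 0},{"x": 0.012,"y": -0.045,"z": 0.17,"wx": 0,"wy": 0,"wz": 0,"hand": 0},{"x": 0.012,"y": -0.045,"z": 0.17,"wx": 0,"wy": 0,"wz": 0,"hand": 0}]'

```text
time: 8.78
tool_pos: [0.4127, -0.206, 0.2521]
tool_rot: [3.138, -0.008, -0.017]
contact_force: [-0.2, -0.4, 0.0]
opening: 0.0007
```

Run:
```python
from h import *
print(monitor.observe()["qpos"].round(2))
for th in (1.59,1.5,1.4,1.3,1.2,1.1,1.0,.9,.8): print(th,end=" ");go(door(th,-.002),DOWN)
```

```text
[-0.63  0.2   1.65  0.    1.28  0.96]
1.59 d [ -0.4 -22.3   2. ] mm rot [ 0.18 -0.45 -0.08]
1.5 d [ -2.6 -39.4   2. ] mm rot [ 0.18 -0.45 -0.08]
1.4 d [ -3.4 -58.4   1.9] mm rot [ 0.18 -0.45 -0.08]
1.3 d [ -2.2 -77.6   1.8] mm rot [ 0.18 -0.45 -0.08]
1.2 d [  0.8 -96.8   1.8] mm rot [ 0.18 -0.45 -0.08]
1.1 d [   5.9 -115.8    1.8] mm rot [ 0.18 -0.45 -0.08]
1.0 d [  12.9 -134.4    1.8] mm rot [ 0.18 -0.45 -0.08]
0.9 d [  21.9 -152.3    1.8] mm rot [ 0.18 -0.45 -0.08]
0.8 d [  32.8 -169.4    1.8] mm rot [ 0.18 -0.45 -0.08]
```

move_arm --deltas '[{"x": 0,"y": -0.022,"z": 0.0,"wx": 0,"wy": 0,"wz": 0,"hand": 0},{"x": -0.003,"y": -0.039,"z": 0.0,"wx": 0,"wy": 0,"wz": 0,"hand": 0},{"x": -0.003,"y": -0.058,"z": 0.0,"wx": 0,"wy": 0,"wz": 0,"hand": 0},{"x": -0.002,"y": -0.0776,"z": 0.0,"wx": 0,"wy": 0,"wz": 0,"hand": 0},{"x": 0.001,"y": -0.097,"z": 0.0,"wx": 0,"wy": 0,"wz": 0,"hand": 0},{"x": 0.006,"y": -0.116,"z": 0.0,"wx": 0,"wy": 0,"wz": 0,"hand": 0},{"x": 0.013,"y": -0.1344,"z": 0.0,"wx": 0,"wy": 0,"wz": 0,"hand": 0},{"x": 0.022,"y": -0.152,"z": 0.0,"wx": 0,"wy": 0,"wz": 0,"hand": 0}]'

```text
time: 9.78
tool_pos: [0.4374, -0.0552, 0.2514]
tool_rot: [3.138, -0.008, -0.02]
contact_force: [-0.7, -1.2, 0.0]
opening: 0.0003
```

Run:
```python
from h import *
print(monitor.observe()["qpos"].round(2))
for th in (.8,.7,.6,.5,.4,.3,.22,.15): print(th,end=" ");go(door(th,-.002),DOWN)
```

```text
[-0.3   0.16  1.7  -0.    1.27  1.29]
0.8 d [ 10.7 -18.2   1.4] mm rot [ 0.19 -0.43 -0.22]
0.7 d [ 23.4 -34.2   1.5] mm rot [ 0.19 -0.43 -0.22]
0.6 d [ 37.8 -49.    1.5] mm rot [ 0.19 -0.43 -0.22]
0.5 d [ 53.9 -62.2   1.6] mm rot [ 0.19 -0.43 -0.22]
0.4 d [ 71.4 -73.7   1.7] mm rot [ 0.19 -0.43 -0.22]
0.3 d [ 90.2 -83.4   1.8] mm rot [ 0.19 -0.43 -0.22]
0.22 d [106.  -89.6   1.9] mm rot [ 0.19 -0.43 -0.22]
0.15 d [120.2 -94.    2. ] mm rot [ 0.19 -0.43 -0.22]
```

move_arm --deltas '[{"x": 0.0107,"y": -0.018,"z": 0.0,"wx": 0,"wy": 0,"wz": 0,"hand": 0},{"x": 0.0234,"y": -0.034,"z": 0.0,"wx": 0,"wy": 0,"wz": 0,"hand": 0},{"x": 0.038,"y": -0.049,"z": 0.0,"wx": 0,"wy": 0,"wz": 0,"hand": 0},{"x": 0.054,"y": -0.062,"z": 0.0,"wx": 0,"wy": 0,"wz": 0,"hand": 0},{"x": 0.0714,"y": -0.0737,"z": 0.0,"wx": 0,"wy": 0,"wz": 0,"hand": 0},{"x": 0.09,"y": -0.083,"z": 0.0,"wx": 0,"wy": 0,"wz": 0,"hand": 0},{"x": 0.106,"y": -0.09,"z": 0.0,"wx": 0,"wy": 0,"wz": 0,"hand": 0},{"x": 0.106,"y": -0.09,"z": 0.0,"wx": 0,"wy": 0,"wz": 0,"hand": 0}]'

```text
time: 10.78
tool_pos: [0.5453, 0.0324, 0.2511]
tool_rot: [3.139, -0.006, -0.019]
contact_force: [-0.2, 0.0, 0.1]
opening: 0.0003
```

Run:
```python
from h import *
print(monitor.observe()["qpos"].round(2))
for th in (.15,.1,.08,.05,.02,0): print(th,end=" ");go(door(th,0),DOWN)
a=viewer.read_camera("top");b=viewer.read_camera("side")
o=np.vstack([a[100:320,120:520],b[80:320,220:620]])
cv2.imwrite("pics/p4.png",cv2.resize(o[:,:,::-1],None,fx=1.3,fy=1.3))
```

```text
[-0.08  0.36  1.43 -0.    1.35  1.51]
0.15 d [12.1 -3.9  1.2] mm rot [ 0.14 -0.37 -0.18]
0.1 d [22.5 -6.4  1.2] mm rot [ 0.14 -0.37 -0.18]
0.08 d [26.7 -7.3  1.3] mm rot [ 0.14 -0.37 -0.18]
0.05 d [33.  -8.4  1.3] mm rot [ 0.14 -0.37 -0.18]
0.02 d [39.4 -9.3  1.3] mm rot [ 0.14 -0.37 -0.18]
0 d [43.6 -9.8  1.4] mm rot [ 0.14 -0.37 -0.18]
```

View pics/p4.png

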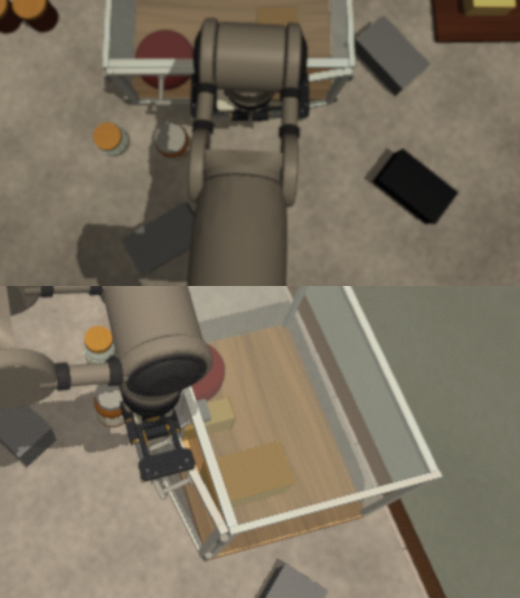

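The door is nearly shut (lower half, about (205,500)) with the fingers on its free edge and the block inside. Next I press gradually.

move_arm --deltas '[{"x": 0.012,"y": -0.004,"z": 0.0,"wx": 0,"wy": 0,"wz": 0,"hand": 0},{"x": 0.022,"y": -0.0065,"z": 0.0,"wx": 0,"wy": 0,"wz": 0,"hand": 0},{"x": 0.026,"y": -0.008,"z": 0.0,"wx": 0,"wy": 0,"wz": 0,"hand": 0},{"x": 0.026,"y": -0.008,"z": 0.0,"wx": 0,"wy": 0,"wz": 0,"hand": 0}]'

```text
time: 11.38
tool_pos: [0.5712, 0.0393, 0.2506]
tool_rot: [3.139, -0.005, -0.02]
contact_force: [-0.0, -0.0, -0.3]
opening: 0.0003
```

move_arm --deltas '[{"x": 0.002,"y": 0,"z": 0.0,"wx": 0,"wy": 0,"wz": 0,"hand": 0},{"x": 0.004,"y": 0,"z": 0.0,"wx": 0,"wy": 0,"wz": 0,"hand": 0},{"x": 0.004,"y": 0,"z": 0.0,"wx": 0,"wy": 0,"wz": 0,"hand": 0}]'

```text
time: 11.75
tool_pos: [0.5738, 0.0394, 0.2507]
tool_rot: [3.139, -0.003, -0.02]
contact_force: [-5.7, 0.1, 0.9]
opening: 0.0005
```

move_arm --deltas '[{"x": 0.002,"y": 0,"z": 0.0,"wx": 0,"wy": 0,"wz": 0,"hand": 0},{"x": 0.004,"y": 0,"z": 0.0,"wx": 0,"wy": 0,"wz": 0,"hand": 0},{"x": 0.004,"y": 0,"z": 0.0,"wx": 0,"wy": 0,"wz": 0,"hand": 0}]'

```text
time: 12.12
tool_pos: [0.577, 0.0397, 0.2508]
tool_rot: [3.14, -0.001, -0.02]
contact_force: [-8.7, 1.0, 2.6]
opening: 0.0001
```

move_arm --deltas '[{"x": 0.002,"y": 0,"z": 0.0,"wx": 0,"wy": 0,"wz": 0,"hand": 0},{"x": 0.004,"y": 0,"z": 0.0,"wx": 0,"wy": 0,"wz": 0,"hand": 0},{"x": 0.004,"y": 0,"z": 0.0,"wx": 0,"wy": 0,"wz": 0,"hand": 0}]'

```text
time: 12.5
tool_pos: [0.5834, 0.0388, 0.251]
tool_rot: [3.139, -0.006, -0.021]
contact_force: [0.5, 0.1, 0.2]
opening: 0.0003
```

move_arm --deltas '[{"x": 0.002,"y": 0,"z": 0.0,"wx": 0,"wy": 0,"wz": 0,"hand": 0},{"x": 0.004,"y": 0,"z": 0.0,"wx": 0,"wy": 0,"wz": 0,"hand": 0},{"x": 0.004,"y": 0,"z": 0.0,"wx": 0,"wy": 0,"wz": 0,"hand": 0}]'

```text
time: 12.88
tool_pos: [0.5872, 0.0388, 0.2509]
tool_rot: [3.139, -0.006, -0.021]
contact_force: [-0.3, -0.9, -0.3]
opening: 0.0002
```

move_arm --deltas '[{"x": 0.002,"y": 0,"z": 0.0,"wx": 0,"wy": 0,"wz": 0,"hand": 0},{"x": 0.003,"y": 0,"z": 0.0,"wx": 0,"wy": 0,"wz": 0,"hand": 0},{"x": 0.003,"y": 0,"z": 0.0,"wx": 0,"wy": 0,"wz": 0,"hand": 0}]'

```text
time: 13.25
tool_pos: [0.588, 0.0389, 0.251]
tool_rot: [3.139, -0.001, -0.02]
contact_force: [-8.6, -0.7, 4.2]
opening: 0.0006
```

move_arm --deltas '[{"x": 0.001,"y": 0,"z": 0.0,"wx": 0,"wy": 0,"wz": 0,"hand": 0},{"x": 0.002,"y": 0,"z": 0.0,"wx": 0,"wy": 0,"wz": 0,"hand": 0},{"x": 0.002,"y": 0,"z": 0.0,"wx": 0,"wy": 0,"wz": 0,"hand": 0}]'

```text
time: 13.62
tool_pos: [0.5879, 0.0388, 0.251]
tool_rot: [3.139, 0.004, -0.02]
contact_force: [-18.1, -0.3, 7.1]
opening: 0.0005
```

The catch gave way at about 9 N and the door meets its stop at TCP x=0.588 with 18 N on it. Next is the tug: over to the handle gap.

Run:
```python
from h import *
p=w([-.034,-.086,.245]);print(p)
go(p,DOWN)
```

```text
[ 0.57562841 -0.02344502  0.245     ]
d [-11.   62.5   6.2] mm rot [ 0.18  0.22 -0.25]
```

move_arm --deltas '[{"x": -0.015,"y": 0,"z": 0.0,"wx": 0,"wy": 0,"wz": 0,"hand": 0},{"x": -0.025,"y": 0,"z": -0.02,"wx": 0,"wy": 0,"wz": 0,"hand": 0},{"x": -0.025,"y": 0,"z": -0.07,"wx": 0,"wy": 0,"wz": 0,"hand": 0},{"x": -0.025,"y": 0.03,"z": -0.07,"wx": 0,"wy": 0,"wz": 0,"hand": 0},{"x": -0.025,"y": 0.06,"z": -0.07,"wx": 0,"wy": 0,"wz": 0,"hand": 0},{"x": -0.025,"y": 0.06,"z": -0.07,"wx": 0,"wy": 0,"wz": 0,"hand": 0}]'

```text
time: 14.38
tool_pos: [0.5654, -0.0222, 0.321]
tool_rot: [3.139, -0.006, -0.023]
contact_force: [0.1, -0.1, 0.3]
opening: 0.0003
```

Run:
```python
from h import *
p=w([-.034,-.086,.245])
go(p,DOWN)
b=viewer.read_camera("side");a=viewer.read_camera("wrist")
o=np.vstack([cv2.resize(b[100:300,250:490],(480,400)),a[:,80:560][100:300]]) 
cv2.imwrite("pics/p5.png",o[:,:,::-1])
print(proj("wrist",[w([-.059,-.12,.268]),w([-.059,-.052,.268]),p]))
```

```text
d [ 9.8  0.8 76.1] mm rot [ 0.18 -0.33 -0.41]
[[373.028113   237.68341028]
 [282.09921576 238.10352447]
 [327.15675984 197.52773541]]
```

View pics/p5.png

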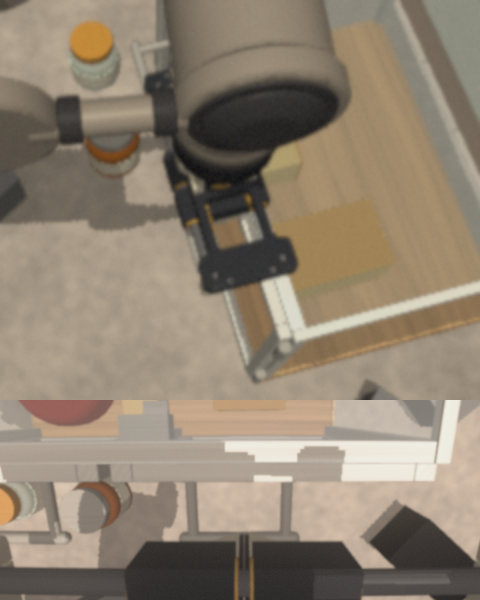

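The wrist view shows the bar at row 537 with its stand-offs at columns 190 and 287, so the handle's middle is about 5 mm further to +y than assumed and its distance off the door is as expected. I'll correct for that and go down into the gap.

move_arm --deltas '[{"x": 0.01,"y": -0.004,"z": 0.0,"wx": 0,"wy": 0,"wz": 0,"hand": 0},{"x": 0.01,"y": -0.004,"z": 0.02,"wx": 0,"wy": 0,"wz": 0,"hand": 0},{"x": 0.01,"y": -0.004,"z": 0.04,"wx": 0,"wy": 0,"wz": 0,"hand": 0},{"x": 0.01,"y": -0.004,"z": 0.06,"wx": 0,"wy": 0,"wz": 0,"hand": 0},{"x": 0.01,"y": -0.004,"z": 0.074,"wx": 0,"wy": 0,"wz": 0,"hand": 0},{"x": 0.01,"y": -0.004,"z": 0.074,"wx": 0,"wy": 0,"wz": 0,"hand": 0}]'

```text
time: 15.22
tool_pos: [0.5757, -0.0162, 0.246]
tool_rot: [3.139, -0.003, -0.02]
contact_force: [0.3, -0.3, 0.5]
opening: 0.0005
```

move_arm --deltas '[{"x": -0.003,"y": 0,"z": 0,"wx": 0,"wy": 0,"wz": 0,"hand": 0},{"x": -0.006,"y": 0,"z": 0,"wx": 0,"wy": 0,"wz": 0,"hand": 0},{"x": -0.009,"y": 0,"z": 0,"wx": 0,"wy": 0,"wz": 0,"hand": 0},{"x": -0.009,"y": 0,"z": 0,"wx": 0,"wy": 0,"wz": 0,"hand": 0}]'

```text
time: 15.72
tool_pos: [0.5667, -0.0168, 0.2474]
tool_rot: [3.139, -0.006, -0.021]
contact_force: [-0.5, 0.2, 0.5]
opening: 0.0005
```

move_arm --deltas '[{"x": -0.001,"y": 0,"z": 0,"wx": 0,"wy": 0,"wz": 0,"hand": 0},{"x": -0.002,"y": 0,"z": 0,"wx": 0,"wy": 0,"wz": 0,"hand": 0},{"x": -0.002,"y": 0,"z": 0,"wx": 0,"wy": 0,"wz": 0,"hand": 0}]'

```text
time: 16.1
tool_pos: [0.5648, -0.0167, 0.247]
tool_rot: [3.139, -0.006, -0.021]
contact_force: [-0.2, 0.1, 0.1]
opening: 0.0003
```

move_arm --deltas '[{"x": -0.001,"y": 0,"z": 0,"wx": 0,"wy": 0,"wz": 0,"hand": 0},{"x": -0.002,"y": 0,"z": 0,"wx": 0,"wy": 0,"wz": 0,"hand": 0},{"x": -0.002,"y": 0,"z": 0,"wx": 0,"wy": 0,"wz": 0,"hand": 0}]'

```text
time: 16.48
tool_pos: [0.5641, -0.0168, 0.2471]
tool_rot: [3.139, -0.009, -0.02]
contact_force: [6.9, -0.7, -2.2]
opening: 0.0002
```

move_arm --deltas '[{"x": -0.0005,"y": 0,"z": 0,"wx": 0,"wy": 0,"wz": 0,"hand": 0},{"x": -0.001,"y": 0,"z": 0,"wx": 0,"wy": 0,"wz": 0,"hand": 0},{"x": -0.001,"y": 0,"z": 0,"wx": 0,"wy": 0,"wz": 0,"hand": 0}]'

```text
time: 16.85
tool_pos: [0.564, -0.0168, 0.2471]
tool_rot: [3.139, -0.011, -0.02]
contact_force: [10.0, -0.8, -3.5]
opening: 0.0002
```

The catch holds, but the pull reached 10 N, so I ease to about 6.5 N and hold it steady.

move_arm --deltas '[{"x": 0.001,"y": 0,"z": 0,"wx": 0,"wy": 0,"wz": 0,"hand": 0},{"x": 0.001,"y": 0,"z": 0,"wx": 0,"wy": 0,"wz": 0,"hand": 0}]'

```text
time: 17.1
tool_pos: [0.5641, -0.0168, 0.247]
tool_rot: [3.139, -0.008, -0.021]
contact_force: [6.0, -1.7, -1.6]
opening: 0.0007
```

move_arm --deltas '[{"x": 0,"y": 0,"z": 0,"wx": 0,"wy": 0,"wz": 0,"hand": 0},{"x": 0,"y": 0,"z": 0,"wx": 0,"wy": 0,"wz": 0,"hand": 0},{"x": 0,"y": 0,"z": 0,"wx": 0,"wy": 0,"wz": 0,"hand": 0},{"x": 0,"y": 0,"z": 0,"wx": 0,"wy": 0,"wz": 0,"hand": 0},{"x": 0,"y": 0,"z": 0,"wx": 0,"wy": 0,"wz": 0,"hand": 0},{"x": 0,"y": 0,"z": 0,"wx": 0,"wy": 0,"wz": 0,"hand": 0}]'

```text
time: 17.85
tool_pos: [0.5641, -0.0168, 0.247]
tool_rot: [3.139, -0.009, -0.02]
contact_force: [6.3, -1.7, -2.4]
opening: 0.0008
```

Held 6.0–6.3 N for 0.75 s at the same position. I'll release into the gap's middle, lift out and move clear.

move_arm --deltas '[{"x": 0.006,"y": 0,"z": 0,"wx": 0,"wy": 0,"wz": 0,"hand": 0},{"x": 0.011,"y": 0,"z": 0,"wx": 0,"wy": 0,"wz": 0,"hand": 0},{"x": 0.011,"y": 0,"z": -0.02,"wx": 0,"wy": 0,"wz": 0,"hand": 0},{"x": 0.011,"y": 0,"z": -0.05,"wx": 0,"wy": 0,"wz": 0,"hand": 0},{"x": 0.011,"y": 0,"z": -0.1,"wx": 0,"wy": 0,"wz": 0,"hand": 0},{"x": -0.04,"y": 0,"z": -0.13,"wx": 0,"wy": 0,"wz": 0,"hand": 0},{"x": -0.1,"y": 0,"z": -0.14,"wx": 0,"wy": 0,"wz": 0,"hand": 0},{"x": -0.15,"y": 0,"z": -0.14,"wx": 0,"wy": 0,"wz": 0,"hand": 0}]'

```text
time: 18.85
tool_pos: [0.4105, -0.013, 0.3871]
tool_rot: [3.139, -0.007, -0.02]
contact_force: [0.5, -0.5, 0.3]
opening: 0.0004
```

move_arm --deltas '[{"x": -0.02,"y": 0.05,"z": 0,"wx": 0,"wy": 0,"wz": 0,"hand": 0},{"x": -0.03,"y": 0.11,"z": 0,"wx": 0,"wy": 0,"wz": 0,"hand": 0},{"x": -0.04,"y": 0.17,"z": 0,"wx": 0,"wy": 0,"wz": 0,"hand": 0},{"x": -0.06,"y": 0.22,"z": 0,"wx": 0,"wy": 0,"wz": 0,"hand": 0},{"x": -0.06,"y": 0.27,"z": 0,"wx": 0,"wy": 0,"wz": 0,"hand": 0},{"x": -0.06,"y": 0.27,"z": 0,"wx": 0,"wy": 0,"wz": 0,"hand": 0}]'

```text
time: 19.6
tool_pos: [0.3459, -0.2844, 0.3857]
tool_rot: [3.14, -0.004, -0.025]
contact_force: [0.4, 1.3, -0.3]
opening: 0.0005
```

Run:
```python
from h import *
a=viewer.read_camera("top");b=viewer.read_camera("side")
o=np.vstack([cv2.resize(a[10:240,180:480],(600,460))[150:450],cv2.resize(b[80:300,260:570],(600,426))[:290]])
cv2.imwrite("pics/p6.png",o[:,:,::-1])
```

```text
(no output)
```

View pics/p6.png

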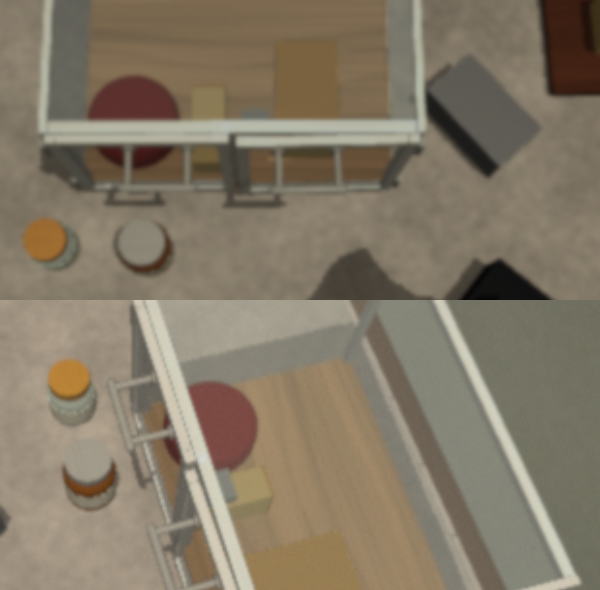

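The door is shut flush with the left one, the block stands inside, and the other cheeses and jars look unmoved.

```bash
python3 -c "
from cell import robot
print(robot.hand_in())"
```

```text
the job is handed in; nothing more can be done
None
```

The job is done and handed in at about 20 s. The Gouda is inside, the right door is shut on its catch, and the catch held when I tugged the handle.

- **Block:** I slid it in with two half-open fingers. Its near end is an estimated 30–35 mm behind the doorway, and the pictures show it fully inside. It may be turned slightly, because I did not straighten it.
- **Door:** I swung it shut with the closed fingers on its free-edge strip. The catch gave way at about 9 N, and I then pressed the door against its stop with about 18 N.
- **Tug:** I pulled on the handle bar from the gap behind it. The pull briefly reached 10 N, above the 5–8 N asked for. I eased it and held 6.0–6.3 N for 0.75 s, and the door did not move. It held the first time, so no second press was needed.
- **Last check:** The final top and side views show the door flush with the left one, and the wheel, cut piece and jars looking unmoved. By the measured pose and force, the arm is clear and touching nothing.

One measurement disagreed with my estimate: the wrist view put the handle about 5 mm further left (+y) than expected. I corrected for that before entering the gap.

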